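# Nudge the ring holder plate onto its locating pins

## Task

The silver-grey metal ring-holder plate is lying askew, propped up on the two brass locating pins of the blue fixture. Push it with the fingertips, gently and without gripping or lifting it, up against the steel guide rail and along the rail until its two holes drop over the two pins and it lies flat on the fixture. Leave the red compound bar, the round tin and the wooden cone where they stand, and finish clear of everything.

Things in the scene. Friction and masses are not known exactly. Their poses are not given: they have to be found in the camera images.
- fixture: Blue fixture base fixed to the bench, 160 (its x) by 240 (its y) by 12 mm thick. Origin: centre of its underside, at bench height; x points away from the robot, y to the robot's left, turned by up to 0.35 rad. The seated plate lies flat with its origin at x = +19.7, y = +15, z = 12 mm here (1.5 mm play), and the pins then stop it from going farther.
- rail (a point): Middle of the top inner edge of the steel guide rail along the fixture's whole far edge: at x = +65, y = 0, z = 28 mm in the fixture. The rail is 15 mm wide and stands 16 mm above the base's top face. With the plate's +x edge against it the holes line up with the pins in x (within 0.3 mm).
- pin_near (a point): Tip of the brass pin farther from the rail, at x = -8.3, y = +37, z = 21 mm in the fixture. The pin is 10 mm in diameter and stands 9 mm above the base's top face, with a rounded nose (a half ball, the last 5 mm).
- pin_far (a point): Tip of the other, identical pin, nearer the rail, at x = +47.7, y = +37, z = 21 mm in the fixture: 56 mm from the first.
- plate: Loose aluminium plate, 90 (its x) by 140 (its y) by 10 mm thick, 0.27 to 0.53 kg. Origin: centre of its underside. Starts within 0.1 rad of the fixture's axes, 8 to 14 mm off the rail (at least 2 mm at the nearest corner), holes 18 to 34 mm short of the pins (on the -y side), so it must go to +x, then +y. Three fixed posts, 32 mm above the underside, 21 mm wide with their brass rings, at x = -27, 0, +27, y = -25 mm.
- plate_back (a point): Middle of the plate's -y edge, 5 mm above its underside. At the start this edge lies on the base while the +y part rests on the pin tips, so the plate slopes by about 0.08 rad until the holes drop over the pins. Pushing here slides it along the rail. Smooth metal: sliding takes about 1 to 2 N, more when it rubs on the rail.
- plate_side (a point): Middle of the plate's -x edge (the long one facing the robot), 5 mm above its underside. Pushing here sends it to the rail.
- hole_near (a point): Centre of the mouth, on the plate's underside, of the hole that goes over pin_near: a through hole of 13 mm diameter at x = -28, y = +22 mm in the plate.
- hole_far (a point): Centre of the mouth, on the plate's underside, of the identical hole that goes over pin_far, at x = +28, y = +22 mm in the plate.
- compound_bar: Bystander: red bar of polishing compound with a paper band, 40 x 50 x 30 mm tall, standing on the bench; origin: centre of its underside.
- tin: Bystander: small round steel tin with a brass lid, 57 mm in diameter, 45 mm tall, standing on the bench; origin: centre of its underside.
- cone: Bystander: turned wooden ring cone, 40 mm in diameter at the foot, 58 mm tall, standing on the bench; origin: centre of its underside.

How it is judged:
By the outcome, as a careful person would: the job done as asked, in the order asked, and still so for the second after the job is handed in, with the robot touching nothing.
It also fails if it takes over 51 s, if anything falls off the work surface, if the arm or the gripper's body presses on something with over 40 N, if the wrist force passes 120 N, or if a joint passes its speed limit or range.

## Robot

A 6-joint arm with a two-finger parallel gripper is mounted at the origin on the work surface. World frame = base frame: x ahead of the robot, y to its left, z up, the work surface at z = 0. Lengths are in m, angles in rad, forces in N, time in s.
With the tool pointing down it reaches from about 0.35 to 0.775 m from the base axis. Payload 7.3 kg.
Tool frame: the origin (TCP) lies on the centre line of the jaws, within the pads' length; the fingertips stand 11 mm ahead of it and the grasp point (between the pads) lies 8 mm behind it; y points along the fingers, z is the direction in which the jaws open and shut, and the axes are right-handed (so a half turn about y gives the same grasp; the last joint's range is limited). The gripper opens to 92 mm and grips with 3 to 60 N. Pads are 19 mm wide; open, the fingers measure 130 mm over their backs; the gripper's body (75 mm by 190 mm) begins 47 mm behind the grasp point.
Start: joints at [1.051, 0.342, 1.524, -0, 1.275, -0.146], TCP at [0.192, 0.489, 0.238] pointing down, gripper open.
Joint ranges: [-2.53, 2.53], [-0.77, 2.02], [0.04, 2.7], [-1, 4.14], [0.28, 2.66], [-3.11, 3.11]. Speed limits (rad/s): [2.57, 2.57, 3.14, 3.14, 3.14, 3.14].

## Interface

Orientations are given as [roll, pitch, yaw] about the fixed x, y, z axes, in that order (R = Rz(yaw) Ry(pitch) Rx(roll)).
In Python, from cell import robot, cams gives the robot as it stands.
- The arm moves only by the tool apply_moves, never from a script. Its argument "plan" is a list of rows, each a list of 7 numbers: the shift along the tool's x, y, z in m, then the turn, a rotation vector about the tool's x, y, z in degrees, then the gripper command: -1 is fully open, 1 is shut, values between are in proportion. A call has exactly 5 rows; each row is the pose to reach, as a shift and turn from the pose commanded when the call began, along the tool's axes at that moment; what a row does not reach only later rows make up. A row lasts 1/8 s, in which the tool goes at most 62.5 mm and 10.7 degrees, less where a joint would pass 70% of its speed; a pose out of reach is approached as far as the arm can. A call with a gripper value outside its range is refused whole. The fingers move at their own pace and stop on an object; "squeeze" is the grip in N (left out, the last holds). Time passes only in rows, so rows that repeat a pose let the fingers close, or fill a call up. It gives the time, the measured TCP pose, the force and the opening at its end, in the units of the state.
- robot.observe(): the state, without advancing time (a new reading comes with each control period).
- cams.read_camera(name): name is "scene" or "top"; returns the picture (420x560x3 uint8, blue, green, red); there is no depth.
- cams.calibration(name): a dict with "fx", "fy", "cx", "cy" (pixels), "extrinsics" (4x4, takes a point from world to camera coordinates). Camera axes: x right, y up, looking along -z (the intrinsics and any distortion apply to the point x, -y, -z); pixel columns grow to the right and rows downward; lengths in m; the calibration is good to about 2 mm. A picture is of the moment at which its call begins. calibration takes no time and is no camera call.
- robot.hand_in(): hands the job in, once; it reports no verdict.
The state is a dict: "time": time; "qpos": joint angles; "qvel": joint speeds; "joint_efforts": joint torques, N m; "tool_pos": TCP position; "tool_rot": TCP orientation; "contact_force": force on the tool from outside, world axes, zero at the start; "torque": the same for the moment, N m; "opening": finger opening in m.
Only numpy, scipy, OpenCV 4.12 (cv2) and the standard library are available. Lean on these libraries where they do the work, as an engineer would, in place of code of your own. Each camera call takes 0.05 s, during which the arm holds its last target. There are 200 camera calls.

## Working session

There is one attempt and no reset: what is moved stays moved. The work goes in short steps, Python scripts to look and compute and a tool call to move; the robot and the scene stay as the last step left them, time stands still between calls to the robot, and variables do not carry over. Pictures are saved under pics/ and viewed, about 8 in all and at most 12, crops included, and the job is handed in when it is done.

Besides the shell and the picture viewer there is one more tool, called after "Request:" as name([rows], argument=value, ...), one row to a line, values as JSON. apply_moves: Moves the arm, as the interface text tells. Its arguments: {"type":"object","properties":{"plan":{"type":"array","items":{"type":"array","items":{"type":"number"}}},"squeeze":{"type":"number"}},"required":["plan"]}

```bash
ls; mkdir -p pics; python3 - <<'E'
from cell import robot,cams
import cv2,numpy as np
s=robot.observe();print(s)
for n in("scene","top"):
    cv2.imwrite(f"pics/{n}0.png",cams.read_camera(n)); c=cams.calibration(n);print(n,c)
E
```

```text
pics
{'time': 0.0, 'qpos': array([ 1.05095733e+00,  3.42708319e-01,  1.52501997e+00, -5.35518052e-06,
        1.27538954e+00, -1.46000841e-01]), 'qvel': array([ 1.08429354e-03, -3.60395642e-04, -5.14787562e-04, -1.30200427e-03,
        7.90431904e-05,  2.95655505e-04]), 'joint_efforts': array([-1.27938718e-03, -4.31236768e+01, -2.44219011e+01,  7.16400566e-02,
        5.59217006e-02, -1.21401745e-04]), 'tool_pos': array([0.19151085, 0.48840506, 0.23705139]), 'tool_rot': array([-1.57230602e+00,  2.16820545e-04, -3.73836756e-01]), 'contact_force': array([-0.36491955,  0.04130232,  0.6978427 ]), 'torque': array([-0.00024725,  0.00750376, -0.0571144 ]), 'opening': 0.09188709627067752}
scene {'fx': 519.9356274715809, 'fy': 519.9356274715809, 'cx': 277.7094788978118, 'cy': 210.4601410593876, 'extrinsics': array([[ 0.09919419,  0.99492294, -0.01699553, -0.10233099],
       [-0.60417912,  0.07379037,  0.79342458,  0.32729685],
       [ 0.79065043, -0.06843477,  0.60843125, -1.64811815],
       [ 0.        ,  0.        ,  0.        ,  1.        ]])}
top {'fx': 466.32712531812103, 'fy': 466.32712531812103, 'cx': 275.8717492820353, 'cy': 213.36303813674127, 'extrinsics': array([[ 0.01764405, -0.99982147,  0.0067607 ,  0.0026024 ],
       [ 0.98065106,  0.01862348,  0.194876  , -0.60294056],
       [-0.19496712,  0.00319149,  0.98080459, -0.81743731],
       [ 0.        ,  0.        ,  0.        ,  1.        ]])}
```

View pics/scene0.png

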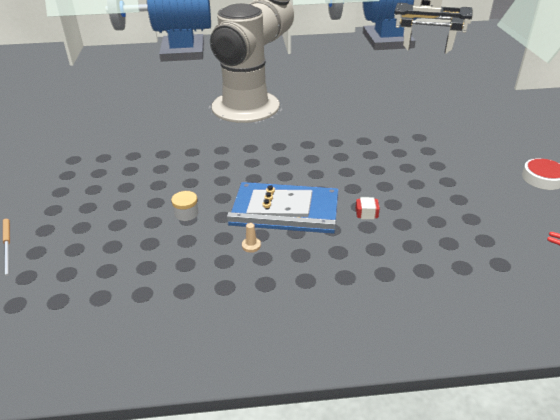

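View pics/top0.png

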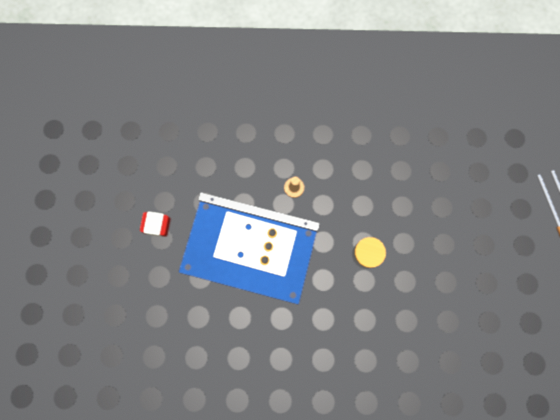

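The scene view shows the plate on the fixture (around 280,203), the cone behind the rail (251,235), the tin at (185,205) and the bar at (368,208). The top view shows the fixture from about (182,272) to (318,227), the posts at about (268,246), and the plate holes at (249,227) and (240,254). I'll enlarge the top view.

```bash
python3 - <<'E'
import cv2
im=cv2.imread("pics/top0.png")[180:310,170:330]
cv2.imwrite("pics/crop0.png",cv2.resize(im,None,fx=5,fy=4.6*5/4.6*0.92,interpolation=cv2.INTER_CUBIC) if 0 else cv2.resize(im[:120],None,fx=5,fy=5,interpolation=cv2.INTER_CUBIC))
E
```

```text
(no output)
```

View pics/crop0.png

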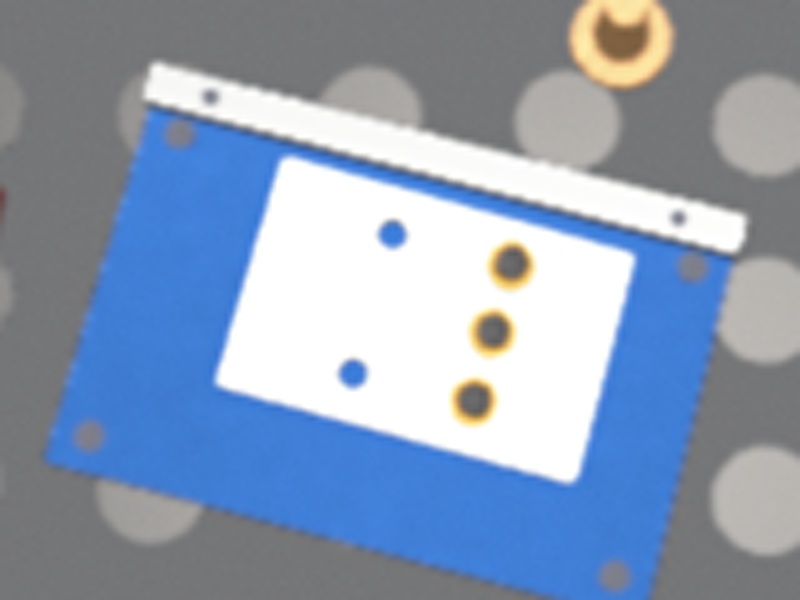

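```bash
cat > h.py <<'E'
from cell import robot,cams
import cv2,numpy as np
from scipy.optimize import least_squares
from scipy.spatial.transform import Rotation as R
def proj(P,name="top"):
    c=cams.calibration(name);E=c["extrinsics"];P=np.atleast_2d(P)@E[:3,:3].T+E[:3,3]
    return np.c_[c["cx"]+c["fx"]*P[:,0]/-P[:,2],c["cy"]+c["fy"]*P[:,1]/P[:,2]]
def unproj(uv,z,name="top"):
    c=cams.calibration(name);E=c["extrinsics"]
    d=E[:3,:3].T@np.array([(uv[0]-c["cx"])/c["fx"],-(uv[1]-c["cy"])/c["fy"],-1]);o=-E[:3,:3].T@E[:3,3]
    return o+d*(z-o[2])/d[2]
def pose(p,P,tilt=0,z=0):
    return R.from_euler("xyz",[tilt,0,p[2]]).apply(np.array(P)/1e3)+[p[0],p[1],z]
def fit(P,uv,tilt=0,z=0,x0=(.45,0.05,-.2)):
    r=least_squares(lambda p:(proj(pose(p,P,tilt,z))-uv).ravel(),x0,x_scale=[.01,.01,.05],loss="soft_l1")
    return r.x,r.fun.reshape(-1,2)
E
python3 - <<'E'
from h import *
full=lambda c:(np.array(c)+.5)/5-.5+[170,180]
np.set_printoptions(precision=4,suppress=True)
f,r=fit([[65,120,28],[65,-120,28],[80,120,28],[80,-120,28],[-80,120,12]],full([[143,101],[738,254],[152,62],[748,216],[45,462]]))
print("fix",f);print(r.round(2).tolist(), "near right corner px",proj(pose(f,[[-80,-120,12]])))
# plate: origin underside; tilt .08: centre of underside at 12+70*.08
t=.08
p,r=fit([[45,70,10],[45,-70,10],[-45,-70,10],[-45,70,10],[-27,-25,32],[0,-25,32],[27,-25,32]],full([[284,155],[637,253],[576,487],[214,384],[474,402],[493,332],[512,264]]),t,.012+70*np.sin(t)/1e3)
print("plate",p);print(r.round(2).tolist())
c,s=np.cos(f[2]),np.sin(f[2]);M=np.array([[c,s],[-s,c]])
print("plate in fix mm",M@(p[:2]-f[:2])*1e3,"yaw rel",p[2]-f[2])
print("holes",[(M@(pose(p,[[x,22,0]],t)[0,:2]-f[:2])*1e3).round(1) for x in(-28,28)])
for n,uv,z in(("bar",(155,223),.03),("tin",(370,252),.045),("cone",(294,187),.005)):print(n,unproj(uv,z))
print(robot.observe()["time"])
E
```

```text
fix [ 0.5424  0.0647 -0.2372]
[[0.01, -0.27], [0.1, -0.22], [0.38, 0.33], [-0.09, 0.0], [-0.39, 0.16]] near right corner px [[298.6605 304.0558]]
plate [ 0.5493  0.0532 -0.2487]
[[0.23, 0.9], [-1.02, 1.02], [-0.83, -0.89], [0.82, -0.15], [0.13, -0.23], [0.17, -0.09], [0.18, -0.18]]
plate in fix mm [ 9.4031 -9.5198] yaw rel -0.01154722204494743
holes [array([-18.3,  12.7]), array([37.7, 12.1])]
bar [0.5852 0.2468 0.03  ]
tin [ 0.5348 -0.1649  0.045 ]
cone [ 0.6686 -0.0222  0.005 ]
0.1
```

```bash
cat >> h.py <<'E'
F=np.array([.5424,.0647,-.2372])
def w2f(p):return R.from_euler("z",-F[2]).apply(np.array(p)-[F[0],F[1],0])*1e3
def state():
    s=robot.observe();print("t",round(s["time"],2),"fixmm",w2f(s["tool_pos"]).round(1),"rot",s["tool_rot"].round(4),"F",R.from_euler("z",-F[2]).apply(s["contact_force"]).round(2),"q6",s["qpos"][5].round(2),"open",round(s["opening"],4));return s
def go(x,y,z,rel=0):
    "shift and turn, tool axes, to fixture mm x,y,z with yaw rel to fixture"
    s=state();R0=R.from_euler("xyz",s["tool_rot"])
    t=R.from_euler("z",F[2]).apply([x/1e3,y/1e3,z/1e3])+[F[0],F[1],0]
    print("shift mm",(R0.inv().apply(t-s["tool_pos"])*1e3).round(1),"turn",(R0.inv()*R.from_euler("xyz",[-np.pi/2,0,F[2]+rel])).as_rotvec(degrees=True).round(2))
E
python3 -c "
from h import *
go(-62,-9.5,120)"
```

```text
t 0.1 fixmm [-440.6  329.4  237.1] rot [-1.5721e+00  2.0000e-04 -3.7380e-01] F [-0.12 -0.23  0.05] q6 -0.15 open 0.0919
shift mm [ 421.3  117.4 -284.1] turn [ 0.08 -7.83 -0.02]
```

Request:
apply_moves([
  [0.04, 0.011, -0.027, 0, -0.8, 0, -0.3],
  [0.085, 0.024, -0.057, 0, -1.6, 0, -0.3],
  [0.13, 0.036, -0.088, 0, -2.4, 0, -0.3],
  [0.17, 0.048, -0.115, 0, -3.2, 0, -0.3],
  [0.21, 0.058, -0.142, 0, -4, 0, -0.3],
])

```text
time: 0.72
tool_pos: [0.3358, 0.2784, 0.1792]
tool_rot: [-1.571, 0.0, -0.304]
contact_force: [0.5, 1.0, 1.0]
opening: 0.0596
```

Request:
apply_moves([
  [0.045, 0.013, -0.013, 0, -0.8, 0, -0.3],
  [0.09, 0.024, -0.05, 0, -1.6, 0, -0.3],
  [0.132, 0.036, -0.08, 0, -2.4, 0, -0.3],
  [0.175, 0.048, -0.11, 0, -3.2, 0, -0.3],
  [0.2, 0.055, -0.13, 0, -3.8, 0, -0.3],
])

```text
time: 1.35
tool_pos: [0.4882, 0.0939, 0.1238]
tool_rot: [-1.571, 0.001, -0.239]
contact_force: [-0.0, -0.2, -0.6]
opening: 0.0597
```

```bash
python3 -c "
from h import *
go(-62,-9.5,28)"
```

```text
t 1.35 fixmm [-59.5  15.7 123.8] rot [-1.5711e+00  7.0000e-04 -2.3900e-01] F [ 0.04 -0.25 -0.56] q6 -1.3 open 0.0597
shift mm [ -2.3  95.8 -25.1] turn [ 0.02 -0.11 -0.04]
```

Request:
apply_moves([
  [-0.002, 0.02, -0.02, 0, -0.1, 0, -0.3],
  [-0.003, 0.045, -0.025, 0, -0.1, 0, -0.3],
  [-0.003, 0.065, -0.025, 0, -0.1, 0, -0.3],
  [-0.003, 0.08, -0.025, 0, -0.1, 0, -0.3],
  [-0.003, 0.08, -0.025, 0, -0.1, 0, -0.3],
])

```text
time: 1.98
tool_pos: [0.4778, 0.0725, 0.0438]
tool_rot: [-1.571, 0.002, -0.236]
contact_force: [-0.0, -0.3, 1.3]
opening: 0.0597
```

```bash
python3 -c "
from h import *
go(-62,-9.5,28)
for n,s in(('scene',np.s_[170:250,210:360]),('top',np.s_[180:310,170:330])):
    cv2.imwrite(f'pics/{n}1.png',cams.read_camera(n)[s])
a=[cv2.imread(f'pics/{n}1.png') for n in('scene','top')]
a=[cv2.resize(i,(int(i.shape[1]*k),int(i.shape[0]*k)),interpolation=3) for i,k in zip(a,(3.2,3.0))]
w=max(i.shape[1] for i in a)
cv2.imwrite('pics/both1.png',np.vstack([cv2.copyMakeBorder(i,0,0,0,w-i.shape[1],0) for i in a])[:600])"
```

```text
t 1.98 fixmm [-64.6  -7.6  43.8] rot [-1.5712  0.0022 -0.2358] F [ 0.05 -0.28  1.27] q6 -1.34 open 0.0597
shift mm [ 2.7 15.8 -1.9] turn [ 0.02  0.08 -0.13]
```

View pics/both1.png

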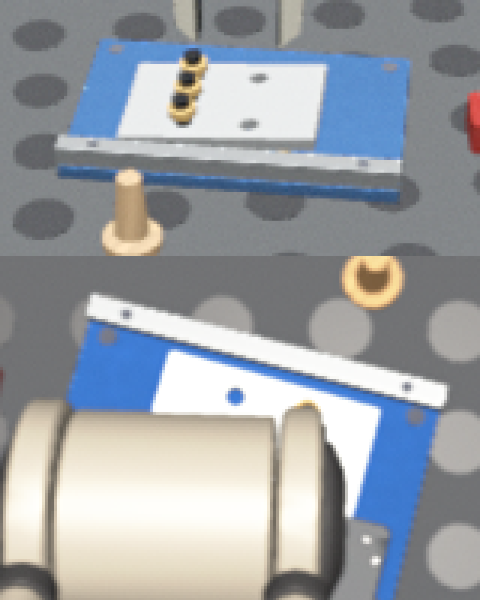

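In the scene crop the two fingertips (188,25 and 288,25) stand behind the plate's near edge. The plate hasn't moved, and in the top crop the wrist hides part of it. I'll lower the tool and push gently.

Request:
apply_moves([
  [0, 0.006, -0.001, 0, 0, 0, -0.3],
  [0, 0.012, -0.002, 0, 0, 0, -0.3],
  [0.001, 0.0155, -0.002, 0, 0, 0, -0.3],
  [0.005, 0.0155, -0.002, 0, 0, 0, -0.3],
  [0.009, 0.0155, -0.002, 0, 0, 0, -0.3],
])

```text
time: 2.7
tool_pos: [0.4873, 0.0683, 0.0293]
tool_rot: [-1.571, -0.0, -0.236]
contact_force: [0.9, 0.1, 0.2]
opening: 0.0594
```

Request:
apply_moves([
  [0.002, 0, 0, 0, 0, 0, -0.3],
  [0.004, 0, 0, 0, 0, 0, -0.3],
  [0.006, 0, 0, 0, 0, 0, -0.3],
  [0.008, 0, 0, 0, 0, 0, -0.3],
  [0.01, 0, 0, 0, 0, 0, -0.3],
])

```text
time: 3.32
tool_pos: [0.4964, 0.066, 0.0292]
tool_rot: [-1.571, 0.0, -0.236]
contact_force: [-0.6, -0.6, -0.3]
opening: 0.0594
```

```bash
python3 -c "
from h import *
go(-34.8,-9.5,28)"
```

```text
t 3.33 fixmm [-45.   -9.5  29.2] rot [-1.5708e+00  4.0000e-04 -2.3590e-01] F [-0.44 -0.72 -0.25] q6 -1.36 open 0.0594
shift mm [10.2  1.2  0. ] turn [ 0.    0.08 -0.02]
```

Request:
apply_moves([
  [0.0015, 0.001, 0, 0, 0, 0, -0.3],
  [0.003, 0.001, 0, 0, 0, 0, -0.3],
  [0.0045, 0.001, 0, 0, 0, 0, -0.3],
  [0.006, 0.001, 0, 0, 0, 0, -0.3],
  [0.007, 0.001, 0, 0, 0, 0, -0.3],
])

```text
time: 3.95
tool_pos: [0.5033, 0.0644, 0.0282]
tool_rot: [-1.571, 0.0, -0.236]
contact_force: [0.2, 0.6, -0.5]
opening: 0.06
```

Request:
apply_moves([
  [0.0005, 0, 0, 0, 0, 0, -0.3],
  [0.001, 0, 0, 0, 0, 0, -0.3],
  [0.0015, 0, 0, 0, 0, 0, -0.3],
  [0.002, 0, 0, 0, 0, 0, -0.3],
  [0.002, 0, 0, 0, 0, 0, -0.3],
])

```text
time: 4.58
tool_pos: [0.5053, 0.0639, 0.0283]
tool_rot: [-1.571, -0.0, -0.236]
contact_force: [-1.0, 0.2, -1.5]
opening: 0.06
```

```bash
python3 -c "
from h import *
state()
cv2.imwrite('pics/s2.png',cv2.resize(cams.read_camera('scene')[170:250,210:360],None,fx=5,fy=5,interpolation=3))"
```

```text
t 4.58 fixmm [-35.8  -9.5  28.3] rot [-1.5707e+00 -2.0000e-04 -2.3590e-01] F [-1.01 -0.06 -1.47] q6 -1.36 open 0.06
```

View pics/s2.png

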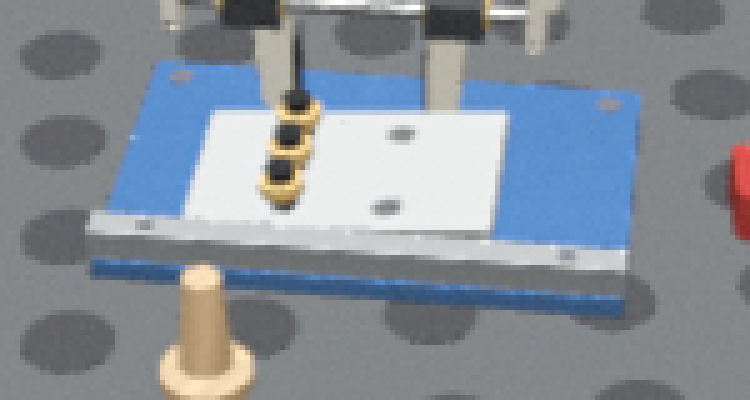

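The plate is square and close to the rail, with both fingertips on its near edge. I'll keep pushing until contact.

Request:
apply_moves([
  [0.0003, 0, 0, 0, 0, 0, -0.3],
  [0.0006, 0, 0, 0, 0, 0, -0.3],
  [0.0009, 0, 0, 0, 0, 0, -0.3],
  [0.0012, 0, 0, 0, 0, 0, -0.3],
  [0.0012, 0, 0, 0, 0, 0, -0.3],
])

```text
time: 5.25
tool_pos: [0.5058, 0.0638, 0.0281]
tool_rot: [-1.571, 0.001, -0.236]
contact_force: [-3.3, 2.3, 2.0]
opening: 0.0595
```

```bash
python3 -c "
from h import *
state()"
```

```text
t 5.25 fixmm [-35.4  -9.5  28.1] rot [-1.5708e+00  1.3000e-03 -2.3600e-01] F [-3.72  1.51  1.97] q6 -1.36 open 0.0595
```

Request:
apply_moves([
  [0.0003, 0, 0, 0, 0, 0, -0.3],
  [0.0006, 0, 0, 0, 0, 0, -0.3],
  [0.0009, 0, 0, 0, 0, 0, -0.3],
  [0.0009, 0, 0, 0, 0, 0, -0.3],
  [0.0009, 0, 0, 0, 0, 0, -0.3],
])

```text
time: 5.88
tool_pos: [0.5058, 0.0637, 0.0279]
tool_rot: [-1.571, 0.003, -0.236]
contact_force: [-6.9, 3.2, 3.5]
opening: 0.0595
```

```bash
python3 -c "
from h import *
state()"
```

```text
t 5.88 fixmm [-35.3  -9.5  27.9] rot [-1.5711  0.0031 -0.236 ] F [-7.43  1.45  3.49] q6 -1.36 open 0.0595
```

Request:
apply_moves([
  [-0.006, 0, 0, 0, 0, 0, -0.3],
  [-0.018, 0, 0, 0, 0, 0, -0.3],
  [-0.018, -0.03, 0, 0, 0, 0, 0.57],
  [-0.018, -0.07, 0, 0, 0, 0, 0.57],
  [-0.015, -0.09, -0.01, 0, 0, 0, 0.57],
])

```text
time: 6.5
tool_pos: [0.4909, 0.0575, 0.1203]
tool_rot: [-1.57, -0.004, -0.235]
contact_force: [-0.6, -0.0, 0.2]
opening: 0.0343
```

Request:
apply_moves([
  [0.01, 0, -0.015, 0, 10, 0, 0.57],
  [0.025, 0, -0.03, 0, 20, 0, 0.57],
  [0.04, 0, -0.045, 0, 30, 0, 0.57],
  [0.055, 0, -0.06, 0, 40, 0, 0.57],
  [0.07, 0, -0.08, 0, 50, 0, 0.57],
])

```text
time: 7.12
tool_pos: [0.5399, -0.0373, 0.1183]
tool_rot: [-1.57, -0.001, -1.114]
contact_force: [0.0, 0.4, 0.6]
opening: 0.0202
```

```bash
python3 -c "
from h import *
go(19,-103,90,-np.pi/2)"
```

```text
t 7.12 fixmm [ 21.5 -99.8 118.3] rot [-1.5701e+00 -6.0000e-04 -1.1138e+00] F [-0.07  0.38  0.59] q6 -0.67 open 0.0202
shift mm [ 0.9 28.3 -4. ] turn [-5.000e-02  3.977e+01  2.000e-02]
```

Request:
apply_moves([
  [0.001, 0.005, -0.003, 0, 10, 0, 0.57],
  [0.001, 0.012, -0.004, 0, 20, 0, 0.57],
  [0.001, 0.02, -0.004, 0, 30, 0, 0.57],
  [0.001, 0.025, -0.004, 0, 39.8, 0, 0.57],
  [0.001, 0.028, -0.004, 0, 39.8, 0, 0.57],
])

```text
time: 7.75
tool_pos: [0.5363, -0.0395, 0.09]
tool_rot: [-1.57, -0.0, -1.802]
contact_force: [1.3, 0.4, 0.1]
opening: 0.0196
```

```bash
python3 -c "
from h import *
go(19,-103,27,-np.pi/2)
cv2.imwrite('pics/s3.png',cv2.resize(cams.read_camera('scene')[160:250,190:360],None,fx=4.7,fy=4.7,interpolation=3))"
```

```text
t 7.75 fixmm [  18.6 -102.8   90. ] rot [-1.5705e+00 -1.0000e-04 -1.8016e+00] F [1.15 0.68 0.07] q6 0.01 open 0.0196
shift mm [ 0.2 63.   0.4] turn [-0.02  0.37  0.  ]
```

View pics/s3.png

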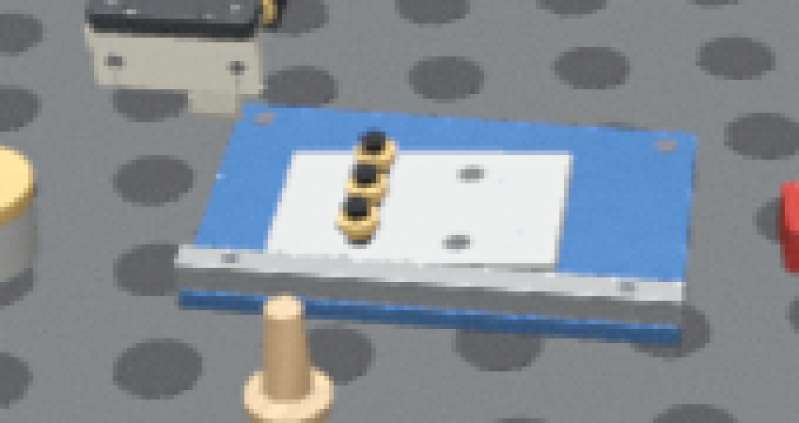

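The plate lies along the rail with its +y end still raised, and the closed fingers hang above the fixture's -y end. I'll lower the tool behind the back edge.

Request:
apply_moves([
  [0, 0.015, 0, 0, 0.4, 0, 0.57],
  [0, 0.03, 0, 0, 0.4, 0, 0.57],
  [0, 0.045, 0, 0, 0.4, 0, 0.57],
  [0, 0.057, 0, 0, 0.4, 0, 0.57],
  [0, 0.063, 0, 0, 0.4, 0, 0.57],
])

```text
time: 8.43
tool_pos: [0.5362, -0.0395, 0.0261]
tool_rot: [-1.572, 0.0, -1.81]
contact_force: [0.7, -0.1, 0.0]
opening: 0.02
```

Request:
apply_moves([
  [-0.002, 0, 0, 0, 0, 0, 0.57],
  [-0.004, 0, 0, 0, 0, 0, 0.57],
  [-0.006, 0, 0, 0, 0, 0, 0.57],
  [-0.008, 0, 0, 0, 0, 0, 0.57],
  [-0.01, 0, 0, 0, 0, 0, 0.57],
])

```text
time: 9.05
tool_pos: [0.5391, -0.0297, 0.0274]
tool_rot: [-1.57, 0.0, -1.81]
contact_force: [-0.2, -0.7, -0.5]
opening: 0.0197
```

```bash
python3 -c "
from h import *
go(19,-65,27,-np.pi/2)"
```

```text
t 9.05 fixmm [ 19.  -92.6  27.4] rot [-1.5704e+00  1.0000e-04 -1.8101e+00] F [-0.06 -0.74 -0.48] q6 0.04 open 0.0197
shift mm [-27.6   0.4  -0. ] turn [-0.02 -0.12 -0.01]
```

Request:
apply_moves([
  [-0.002, 0, 0, 0, 0, 0, 0.57],
  [-0.004, 0, 0, 0, 0, 0, 0.57],
  [-0.006, 0, 0, 0, 0, 0, 0.57],
  [-0.008, 0, 0, 0, 0, 0, 0.57],
  [-0.01, 0, 0, 0, 0, 0, 0.57],
])

```text
time: 9.68
tool_pos: [0.5414, -0.0201, 0.0272]
tool_rot: [-1.571, 0.0, -1.81]
contact_force: [0.1, -0.5, 1.0]
opening: 0.0196
```

Request:
apply_moves([
  [-0.002, 0, 0, 0, 0, 0, 0.57],
  [-0.004, 0, 0, 0, 0, 0, 0.57],
  [-0.006, 0, 0, 0, 0, 0, 0.57],
  [-0.007, 0, 0, 0, 0, 0, 0.57],
  [-0.008, 0, 0, 0, 0, 0, 0.57],
])

```text
time: 10.3
tool_pos: [0.5432, -0.0124, 0.0272]
tool_rot: [-1.571, 0.0, -1.81]
contact_force: [-0.6, -0.4, 1.3]
opening: 0.0195
```

```bash
python3 -c "
from h import *
go(19,-65,27,-np.pi/2)
cv2.imwrite('pics/s4.png',cv2.resize(cams.read_camera('scene')[160:250,190:360],None,fx=4.7,fy=4.7,interpolation=3))"
```

```text
t 10.3 fixmm [ 18.9 -74.7  27.2] rot [-1.5708e+00  1.0000e-04 -1.8103e+00] F [-0.5  -0.58  1.25] q6 0.08 open 0.0195
shift mm [-9.7  0.2  0.1] turn [-0.   -0.13 -0.01]
```

View pics/s4.png

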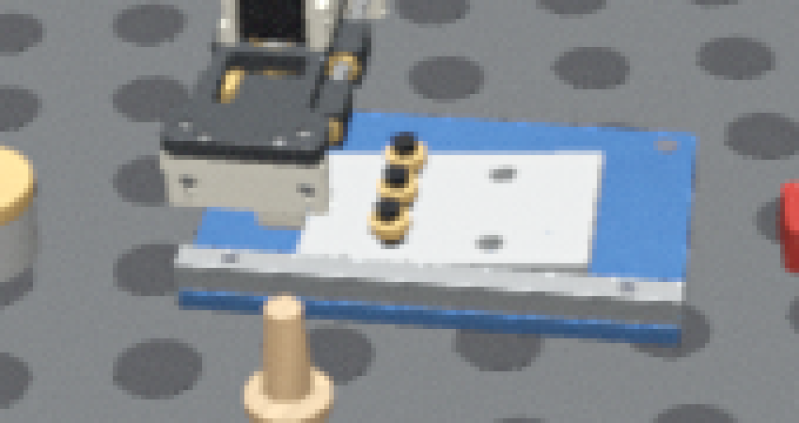

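The plate is sliding squarely along the rail, its +y edge now at about x = 600 px, and still rides on the pins. I'll slow down for the drop.

Request:
apply_moves([
  [-0.001, 0, 0, 0, 0, 0, 0.57],
  [-0.002, 0, 0, 0, 0, 0, 0.57],
  [-0.003, 0, 0, 0, 0, 0, 0.57],
  [-0.004, 0, 0, 0, 0, 0, 0.57],
  [-0.005, 0, 0, 0, 0, 0, 0.57],
])

```text
time: 10.98
tool_pos: [0.5444, -0.0073, 0.0272]
tool_rot: [-1.571, 0.0, -1.81]
contact_force: [-0.6, -0.1, -0.5]
opening: 0.0199
```

Request:
apply_moves([
  [-0.0006, 0, 0, 0, 0, 0, 0.57],
  [-0.0012, 0, 0, 0, 0, 0, 0.57],
  [-0.0018, 0, 0, 0, 0, 0, 0.57],
  [-0.0024, 0, 0, 0, 0, 0, 0.57],
  [-0.003, 0, 0, 0, 0, 0, 0.57],
])

```text
time: 11.6
tool_pos: [0.5451, -0.0046, 0.0272]
tool_rot: [-1.571, 0.0, -1.81]
contact_force: [-0.2, 0.2, -0.4]
opening: 0.0199
```

```bash
python3 -c "
from h import *
state()"
```

```text
t 11.6 fixmm [ 18.9 -66.7  27.2] rot [-1.5707e+00  1.0000e-04 -1.8102e+00] F [-0.25  0.1  -0.36] q6 0.09 open 0.0199
```

Request:
apply_moves([
  [-0.0003, 0, 0, 0, 0, 0, 0.57],
  [-0.0006, 0, 0, 0, 0, 0, 0.57],
  [-0.0009, 0, 0, 0, 0, 0, 0.57],
  [-0.0012, 0, 0, 0, 0, 0, 0.57],
  [-0.0015, 0, 0, 0, 0, 0, 0.57],
])

```text
time: 12.22
tool_pos: [0.5455, -0.0032, 0.0272]
tool_rot: [-1.571, 0.0, -1.81]
contact_force: [0.0, 0.2, -0.8]
opening: 0.0199
```

```bash
python3 -c "
from h import *
state()
cv2.imwrite('pics/s5.png',cv2.resize(cams.read_camera('scene')[160:250,190:360],None,fx=4.7,fy=4.7,interpolation=3))"
```

```text
t 12.22 fixmm [ 19.  -65.2  27.2] rot [-1.5707e+00  1.0000e-04 -1.8102e+00] F [-0.02  0.24 -0.81] q6 0.09 open 0.0199
```

View pics/s5.png

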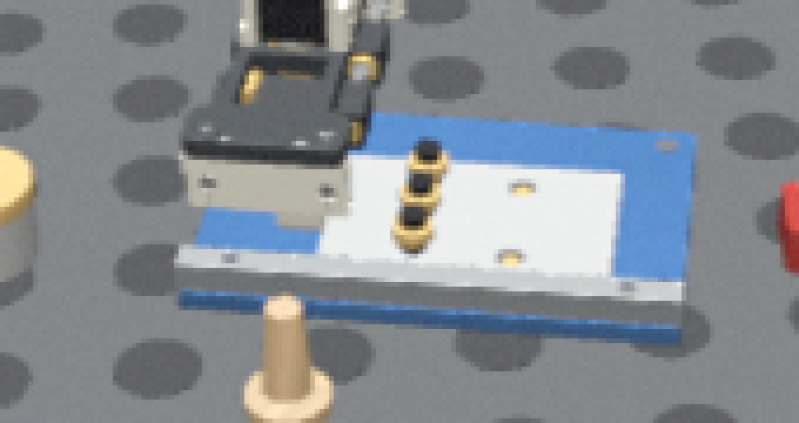

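Both holes now show the brass pins (522,188 and 510,257), and the plate looks flat. I'll back away from the edge first, then go up and clear.

Request:
apply_moves([
  [0.006, 0, 0, 0, 0, 0, 0.57],
  [0.018, 0, 0, 0, 0, 0, 0.57],
  [0.022, -0.02, 0, 0, 0, 0, 0.57],
  [0.022, -0.07, 0, 0, 0, 0, 0.57],
  [0.022, -0.12, 0, 0, 0, 0, 0.57],
])

```text
time: 12.9
tool_pos: [0.5397, -0.0255, 0.1483]
tool_rot: [-1.572, -0.0, -1.811]
contact_force: [1.3, -0.5, 0.8]
opening: 0.0199
```

Request:
apply_moves([
  [0.03, -0.02, 0.01, 0, 0, 0, 0.57],
  [0.08, -0.04, 0.02, 0, 0, 0, 0.57],
  [0.14, -0.06, 0.03, 0, 0, 0, 0.57],
  [0.2, -0.06, 0.03, 0, 0, 0, 0.57],
  [0.2, -0.06, 0.03, 0, 0, 0, 0.57],
])

```text
time: 13.52
tool_pos: [0.5203, -0.2308, 0.2072]
tool_rot: [-1.571, -0.001, -1.817]
contact_force: [0.2, -0.3, 0.1]
opening: 0.0195
```

```bash
python3 -c "
from h import *
state()
a=cv2.resize(cams.read_camera('top')[175:305,140:390],(750,390),interpolation=3)
b=cv2.resize(cams.read_camera('scene')[180:250,170:385],(645,210),interpolation=3)
cv2.imwrite('pics/f.png',np.vstack([a,cv2.copyMakeBorder(b,0,0,0,105,0)]))
p=pose(F,[[19.7,15,12]])[0]
print('expected px (5 corner/hole):',((proj(pose([*p[:2],F[2]],[[45,70,10],[45,-70,10],[-45,-70,10],[-45,70,10],[28,22,10],[-28,22,10],[-27,-25,32],[27,-25,32]],0,.012))-[140,175])*3+1).round(0).tolist())"
```

```text
t 13.53 fixmm [  48.  -292.4  207.2] rot [-1.5705e+00 -1.1000e-03 -1.8165e+00] F [ 0.22 -0.25  0.09] q6 -0.31 open 0.0195
expected px (5 corner/hole): [[228.0, 90.0], [435.0, 143.0], [400.0, 278.0], [189.0, 222.0], [292.0, 133.0], [269.0, 216.0], [338.0, 229.0], [360.0, 147.0]]
```

View pics/f.png

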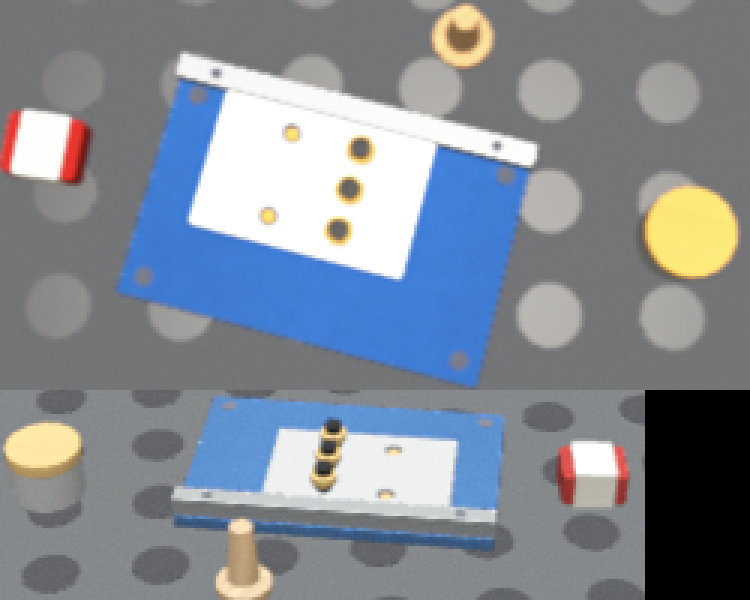

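The holes at (292,133) and (269,216) and the plate corners match the predicted seated pose to within about a pixel. The brass pins show in both holes, and the bar, tin and cone haven't moved. I'm handing in.

```bash
python3 -c "
from cell import robot
print(robot.hand_in())"
```

```text
the job is handed in; nothing more can be done
None
```

The plate is seated over both pins and lies flat on the fixture, and I've handed the job in. I pushed it to the rail with two fingertips on its near long edge, where contact force reached about 8 N. Then I slid it along the rail from its back edge with under 2 N measured, until the holes dropped over the pins. It was never gripped or lifted.

In the last pictures, brass shows in both holes. The plate's corners, holes and posts match the predicted seated position to within about a pixel of the top camera, roughly 2 mm. The bar, tin and cone stand where they were, and the arm is clear with no contact force, at about 13.5 s on the clock. No check failed or disagreed.

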